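# Draw the hot slide tray from the drying oven with the tray hook

### The job

Take the tray hook from its rest, catch the red wire loop of the hot tray with it and gently draw the tray out of the oven until its pan stands wholly and squarely on the white cooling board, with the vials in it still upright; the loop may overhang. Do not touch the tray or the vials with the gripper or the arm, and leave the bottles, tub and black ring where they are. Then lay the hook back in both forks of its rest, hook down as you found it, shut the oven door fully, and let go of everything.

Things in the scene. Friction and masses are not known exactly. Their poses are not given: they have to be found in the camera images.
- oven: Low white bench oven for microscope slides, fixed. Origin: bench level, middle of the mouth, in the mouth's plane; +x into the oven, z up. Chamber x 0 to 235, y -80 to 80, z 50 to 148 mm. Housing x 0 to 270, y -180 (control column) to 100, roof top z 165. One level deck at z 50, y -100 to 100: chamber floor, steel sill (x -90 to 0), white cooling board (x -290 to -90).
- board_mid (a point): Middle of the top of the white ceramic cooling board in front of the oven, at oven (-190, 0, 50) mm. The board is 200 mm long along the oven's x and 200 mm wide, level with sill and chamber floor.
- door (a joint): Lift-up oven door, 180 wide, 104 from hinge to free edge, 12 mm thick. Hinge axis along the oven's y at oven x -8, z 156 mm. 0 rad = shut, hanging over the mouth; 1.57 = level, pointing out; 2.95 = stop, nearly straight up. Starts at 2.6 to 2.9. Stiff hinge: stays where left, turns at 2 to 5 N pushed near the edge. To close, push its outer face (towards the oven's back when up), over and down.
- door_edge (a point): Middle of the door's free edge; a dark ledge grip, 14 mm proud, runs along it on the outer face.
- tray: Hot aluminium tray in the oven's mouth, pan 150 (x) by 120 (y) by 22 mm deep, about 0.35 kg; slides fixed in it. Origin: middle of its underside; -x end faces out of the oven. From that end a level loop of 5 mm red-painted steel wire sticks out 54 mm, wire centre 26 mm above the underside; clear opening x -123 to -78, y -22 to 22 mm in the tray's frame.
- tray_loop (a point): Middle of the opening of the tray's red wire loop, 100 mm out from the tray's origin, at the height of the wire, 26 mm above the deck.
- vial_a: Amber glass vial with black cap, 28 mm across, 52 mm tall, standing loose in the outer half of the tray. Origin: middle of its underside.
- vial_b: A second vial like vial_a, beside it in the tray.
- hook: Tray hook, 0.11 kg. Wooden handle 110 (x) by 20 (y) by 24 mm (z), origin at its centre; +x towards the hook, z up. A 6 mm steel rod runs on the handle's axis to x 160 and bends down: shank at x 172 down to z -34, toe curled back to (164, 0, -44) mm. In its rest it lies level, hook down, handle centre 64 mm above the bench.
- hook_toe (a point): Centre of the end of the hook's toe, at (164, 0, -44) mm in the hook's frame (wire 6 mm thick).
- rest: Hook rest, fixed: dark plate with two upright steel forks. Origin: bench level under the handle's centre; +x is the way the hook points. Fork at x -43 (gap 28 at its floor, z 52; prongs to z 68) takes the handle's tail; fork at x 95 (gap 16 at its floor, z 61; prongs to z 75) takes the rod; gaps widen upwards. Handle free to grasp from x -38 to 55 mm.
- rest_seat (a point): Where the handle's centre lies when the hook is in its rest, 64 mm above the bench.
- rest_toe (a point): Where the hook's toe lies when the hook is in its rest.
- bottle_white: White dropper bottle, 52 mm across, 128 mm tall, standing on the bench; not part of the job. Origin: middle of its underside.
- bottle_brown: Brown dropper bottle with red nozzle, same size and origin; not part of the job.
- tub: White open tub, 96 mm across, 65 mm tall; not part of the job. Origin: middle of its underside.
- collar: Black plastic collar ring, 80 mm across, 35 mm tall; not part of the job. Origin: middle of its underside.
Things that resemble listed ones, but are neither listed nor needed, are in the scene too. There is more than one size of the hook; the one meant has the size given above.

How it is judged:
By the outcome, as a careful person would: the job done as asked, in the order asked, and still so for the second after the job is handed in, with the robot touching nothing.
It also fails if it takes over 72 s, if anything falls off the work surface, if the arm or the gripper's body presses on something with over 40 N, if the wrist force passes 120 N, or if a joint passes its speed limit or range.

### The arm

A 7-joint arm with a two-finger parallel gripper is mounted at the origin on the work surface. World frame = base frame: x ahead of the robot, y to its left, z up, the work surface at z = 0. Lengths are in m, angles in degrees, forces in N, time in s.
With the tool pointing down it reaches from about 0.425 to 0.825 m from the base axis. Payload 3.6 kg.
Tool frame: the origin (TCP) lies midway between the tips of the shut fingers; the grasp point (between the pads) lies 19 mm behind it (arm.hold_point_z is the distance from the TCP to the grasp point, in m); z points along the fingers, y is the line along which they close (so a half turn about z gives the same grasp; the last joint's range is limited). The gripper opens to 93 mm and grips with 3 to 60 N. Pads are 15 mm wide; open, the fingers measure 128 mm over their backs; the gripper's body (75 mm by 188 mm) begins 65 mm behind the grasp point.
Start: joints at [-65.46, 35.231, -0.722, 81.555, 0.464, 63.22, -2.315], TCP at [0.285, 0.584, 0.219] pointing down, gripper open.
Joint ranges: [-178.69, 178.69], [-17.37, 117.87], [-77.05, 75.6], [15.02, 138.74], [-78.02, 258.01], [0.78, 113.62], [-162.83, 162.83]. Speed limits (degrees/s): [159.86, 159.86, 180, 180, 180, 180, 180].

### API

Orientations are given as a 3x3 rotation matrix whose columns are the frame's x, y, z axes.
In Python, from rig import arm, jaws, kinematics, viewer gives the robot as it stands. Calls block until the motion is done:
- arm.reach(position, orientation): joint-space move of the TCP to a pose.
- arm.move_l(position, attitude=None, v=0.15): straight line of the TCP; attitude=None keeps the orientation; v is the mean speed in m/s.
- arm.movej(angles): joint-space move.
- jaws.release() and jaws.grab(newtons=None): open the fingers fully, or close them until they stop; newtons is the grip in N (None keeps the last).
- arm.pause(seconds).
- kinematics.ik(position, orientation): joint angles nearest the present ones, or None.
- viewer.capture(name): name is "scene" or "top" or "wrist"; returns the picture (384x512x3 uint8, red, green, blue); there is no depth.
- viewer.camera_info(name): a dict with "K" (3x3 intrinsics, pixels), "k1" (the pictures are not rectified: a ray, as slopes to the right and down, at radius r is drawn at 1 + k1 r^2 times it, then the intrinsics apply), "R" (3x3) and "t" (3): a world point X has camera coordinates R X + t; the wrist camera has in their place "T_tool_cam" (4x4, takes a point from camera to tool coordinates, whose origin is the TCP and whose axes are the flange's). Camera axes: x right, y down, z forward; pixel columns grow to the right and rows downward; lengths in m; the calibration is good to about 2 mm. A picture is of the moment at which its call begins: read the wrist's pose just before it. camera_info takes no time and is no camera call.
A pose or a line that the arm cannot do raises arm.MotionError and nothing moves.
- arm.hand_in(): hands the job in; it is judged then, once.
Readings, each from a call of its own:
- arm.current_time(): time.
- arm.current_qpos(): joint angles.
- arm.current_dq(): joint speeds.
- arm.current_effort(): joint torques, N m.
- arm.current_tcp_pos(): TCP position.
- arm.current_ee_rot(): TCP orientation.
- arm.current_contact_force(): force on the tool from outside, world axes, zero at the start.
- arm.current_moment(): the same for the moment, N m.
- arm.current_opening(): finger opening in m.
- arm.current_finger_force(): force on a finger pad.
Only numpy, scipy, OpenCV 4.12 (cv2) and the standard library are available. Lean on these libraries where they do the work, as an engineer would, in place of code of your own. Each camera call takes 0.05 s, during which the arm holds its last target. There are 200 camera calls.

## Working session

There is one attempt and no reset: what is moved stays moved. The work goes in short steps, each a Python script; the robot and the scene stay as the last script left them, time stands still between calls to the robot, and variables do not carry over. Pictures are saved under pics/ and viewed, at most 13 in all, crops included, and the job is handed in when it is done.

```bash
ls; mkdir -p pics
python3 - <<'E'
from rig import arm,viewer
import cv2,numpy as np
a=viewer.capture("scene");b=viewer.capture("top")
cv2.imwrite("pics/s.png",cv2.resize(a[:,:,::-1],(800,600),interpolation=2));cv2.imwrite("pics/t.png",cv2.resize(b[:,:,::-1],(800,600),interpolation=2))
np.save("s.npy",a);np.save("t.npy",b)
for n in("scene","top","wrist"):print(n,viewer.camera_info(n))
E
```

```text
pics
scene {'K': array([[397.99680102,   0.        , 248.7694184 ],
       [  0.        , 397.99680102, 188.23020156],
       [  0.        ,   0.        ,   1.        ]]), 'k1': -0.06372580145894395, 'R': array([[ 0.6569247 ,  0.75393781,  0.00526558],
       [ 0.45561038, -0.39140072, -0.79951526],
       [-0.60072383,  0.52762037, -0.60062269]]), 't': array([-0.23588471, -0.12687632,  1.32914932])}
top {'K': array([[465.09268406,   0.        , 255.75252078],
       [  0.        , 465.09268406, 185.93492071],
       [  0.        ,   0.        ,   1.        ]]), 'k1': -0.16709252647985887, 'R': array([[-0.01811933, -0.99924461, -0.03437883],
       [-0.99107456,  0.02249189, -0.13139761],
       [ 0.13207159,  0.03169114, -0.99073345]]), 't': array([-0.05295524,  0.46723611,  1.22861446])}
wrist {'K': array([[311.50188991,   0.        , 259.35008871],
       [  0.        , 311.50188991, 191.14597158],
       [  0.        ,   0.        ,   1.        ]]), 'k1': 0.003808435167758189, 'T_tool_cam': array([[ 1.33138359e-04, -9.61279473e-01, -2.75575320e-01,
         7.78964876e-02],
       [ 9.99999991e-01,  1.30000706e-04,  2.96519594e-05,
        -1.04531346e-03],
       [ 7.32116614e-06, -2.75575321e-01,  9.61279482e-01,
        -1.65418428e-01],
       [ 0.00000000e+00,  0.00000000e+00,  0.00000000e+00,
         1.00000000e+00]])}
```

View pics/s.png

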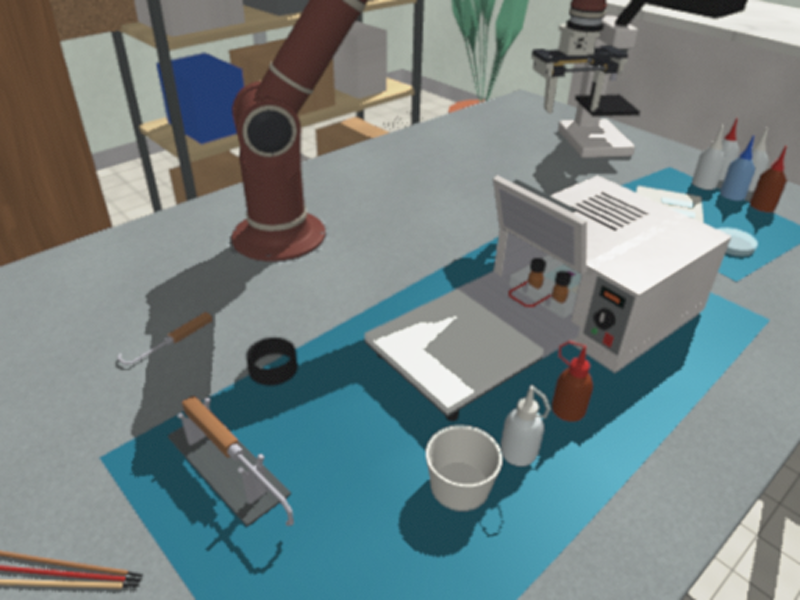

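View pics/t.png

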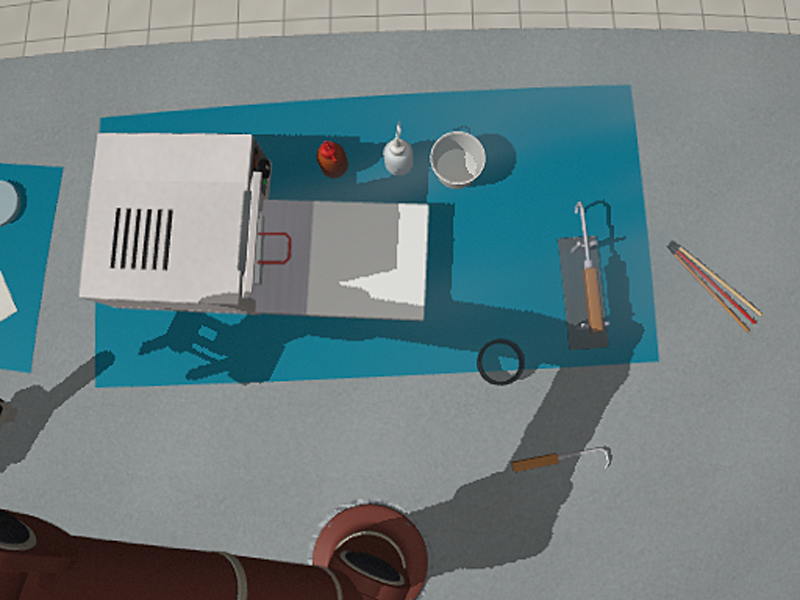

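Top picture: the hook meant lies in the rest (handle (594,298), toe (580,207)). The only look-alike is a smaller hook loose on the bench (handle (535,462), tip (608,462)); the pencils at (715,285) also have long, thin shapes. The loop is at (275,248) and the board's outer corners are at (429,204) and (425,320). I choose the hook in the rest and will check it by length from pixels.

```bash
cat > h.py <<'E'
import numpy as np, cv2
from rig import arm,jaws,kinematics,viewer
def cam(n):
    c=viewer.camera_info(n)
    if n!="wrist": return c["K"],c["k1"],c["R"],c["t"]
    T=np.eye(4);T[:3,:3]=arm.current_ee_rot();T[:3,3]=arm.current_tcp_pos()
    W=np.linalg.inv(T@c["T_tool_cam"]);return c["K"],c["k1"],W[:3,:3],W[:3,3]
def pix2w(c,uv,z):
    K,k1,R,t=c
    s=cv2.undistortPoints(np.float64([[uv]]),K,np.array([k1,0,0,0.]))[0,0]
    d=R.T@np.array([s[0],s[1],1]);o=-R.T@t
    return o+d*(z-o[2])/d[2]
def proj(c,X):
    K,k1,R,t=c
    return cv2.projectPoints(np.float64(X).reshape(-1,3),cv2.Rodrigues(R)[0],t,K,np.array([k1,0,0,0.]))[0][:,0]
def down(a):  # tool down, tool x at yaw a (deg)
    a=np.radians(a);c,s=np.cos(a),np.sin(a)
    return np.array([[c,s,0],[s,-c,0],[0,0,-1.]])
E
python3 - <<'E'
from h import *
ct,cs=cam("top"),cam("scene")
f=512/800
for nm,p,z in [("toe",(580,207),.02),("tail",(597,331),.076),("hfront",(591,264),.076),("board1",(429,204),.05),("board2",(425,320),.05),("sill/board far",(313,201),.05),("loopout",(291,248),.076),("roofFL",(97,135),.165),("roofBL",(80,297),.165),("roofFR",(252,134),.165),("small",(513,466),.02),("smallb",(612,462),.02),("collar",(500,362),.02)]:
    print(nm,pix2w(ct,((p[0]+.5)*f-.5,(p[1]+.5)*f-.5),z).round(3))
print('scene')
for nm,p,z in [("toe",(291,522),.02),("tail",(187,404),.076),("hfront",(235,450),.076),("boardNear",(366,338),.05),("boardfar",(448,407),.05),("loop",(524,292),.076)]:
    print(nm,pix2w(cs,((p[0]+.5)*f-.5,(p[1]+.5)*f-.5),z).round(3))
R=arm.current_ee_rot();print(R.round(2))
E
```

```text
toe [ 0.611 -0.386  0.02 ]
tail [ 0.385 -0.39   0.076]
hfront [ 0.498 -0.386  0.076]
board1 [ 0.614 -0.116  0.05 ]
board2 [ 0.413 -0.105  0.05 ]
sill/board far [0.625 0.086 0.05 ]
loopout [0.537 0.12  0.076]
roofFL [0.724 0.438 0.165]
roofBL [0.45  0.453 0.165]
roofFR [0.711 0.169 0.165]
small [ 0.162 -0.25   0.02 ]
smallb [ 0.163 -0.421  0.02 ]
collar [ 0.34  -0.232  0.02 ]
scene
toe [ 0.605 -0.374  0.02 ]
tail [ 0.397 -0.397  0.076]
hfront [ 0.508 -0.387  0.076]
boardNear [ 0.426 -0.107  0.05 ]
boardfar [ 0.615 -0.114  0.05 ]
loop [0.532 0.15  0.076]
[[-0.9   0.44 -0.  ]
 [ 0.44  0.9  -0.  ]
 [-0.   -0.   -1.  ]]
```

Run:
```python
from h import *
for nm,p,z in [("pick",(.445,-.388),.045),("view",(.49,-.388),.28),("hookpose",(.53,-.04),.082),("end",(.515,-.29),.082),("lift",(.53,-.04),.2),("door",(.53,.2),.26),("dooropen",(.53,.25),.3)]:
    for a in ((3,183) if nm in("pick","view") else (87,267)):
        q=kinematics.ik(np.array([*p,z]),down(a)); print(nm,a,None if q is None else np.round(q,0))
arm.reach([.49,-.388,.28],down(183))
c=cam("wrist");im=viewer.capture("wrist");np.savez("w1.npz",*c,im=im)
cv2.imwrite("pics/w1.png",cv2.resize(im[:,:,::-1],(800,600),interpolation=2));print(arm.current_time())
```

```text
pick 3 [ 22.  45.  27. 102. -30.  40. -20.]
pick 183 [ 42.  42.  -5. 101.   5.  37. 127.]
view 3 [  6.  41.  60.  82. -36.  78. -20.]
view 183 [ 15.  34.  39.  81. -22.  72. 148.]
hookpose 87 [ -9.  36.  17. 110. -17.  36.  16.]
hookpose 267 [ 19.  38. -27. 109.  26.  39. 154.]
end 87 [ 11.  42.  26. 101. -25.  44.  47.]
end 267 [  -7.   56.   65.  101.  -57.   63. -104.]
lift 87 [-14.  27.  23. 103. -13.  52.  12.]
lift 267 [ -36.   40.   65.  104.  -40.   64. -139.]
door 87 [-35.  26.  19.  93.  -9.  63. -17.]
door 267 [ -5.  28. -27.  92.  14.  64. 141.]
dooropen 87 [-39.  26.  19.  86.  -9.  69. -22.]
dooropen 267 [-10.  28. -28.  85.  13.  71. 137.]
3.6167
```

View pics/w1.png

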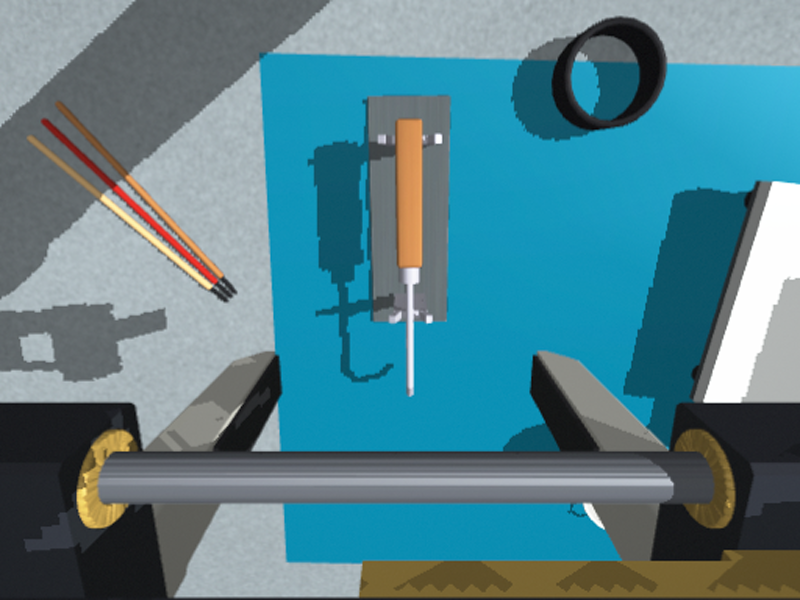

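Wrist picture: handle's top face runs from (409,120) to (409.5,268), shank foot at (410,394), in both forks; it is about 110 mm long if the numbers agree.

Run:
```python
from h import *
d=np.load("w1.npz");c=[d[f"arr_{i}"] for i in range(4)];c[1]=float(c[1]);f=.64
P=lambda p,z:pix2w(c,((p[0]+.5)*f-.5,(p[1]+.5)*f-.5),z)
t,h,toe=P((409,120),.076),P((409.5,268),.076),P((410,391),.064)
print(t,h,P((410,394),.02),np.linalg.norm(h-t),np.degrees(np.arctan2(*(h-t)[1::-1])),(t+h)/2)
print("rod end",P((410,285),.067),P((410,380),.067), P((380,139),.068),P((438,139),.068),P((394,318),.075),P((430,318),.075))
# view of loop: yaw 87 (camera on oven side looking out)/267 (camera outside looking in)
for p,a in [((.53,.12,.26),267),((.53,.12,.3),267),((.53,0.05,.26),267)]:
    q=kinematics.ik(np.array(p),down(a));print(a,None if q is None else np.round(q))
arm.reach([.53,.05,.26],down(267))
c=cam("wrist");im=viewer.capture("wrist");np.savez("w2.npz",*c,im=im)
cv2.imwrite("pics/w2.png",cv2.resize(im[:,:,::-1],(800,600),interpolation=2));print(arm.current_time())
```

```text
[ 0.38552873 -0.39064249  0.076     ] [ 0.49322773 -0.38420777  0.076     ] [ 0.62915917 -0.37561448  0.02      ] 0.1078910566103243 3.4192016810126082 [ 0.43937823 -0.38742513  0.076     ]
rod end [ 0.50907554 -0.38284091  0.067     ] [ 0.59215154 -0.37813089  0.067     ] [ 0.3992362  -0.41121168  0.068     ] [ 0.39692679 -0.368553    0.068     ] [ 0.53493385 -0.39427129  0.075     ] [ 0.53337611 -0.36550273  0.075     ]
267 [-15.  23.  -1.  96.   0.  61. 162.]
267 [-15.  22.  -1.  92.   0.  66. 162.]
267 [  8.  24. -22.  97.  10.  61. 159.]
5.2833
```

View pics/w2.png

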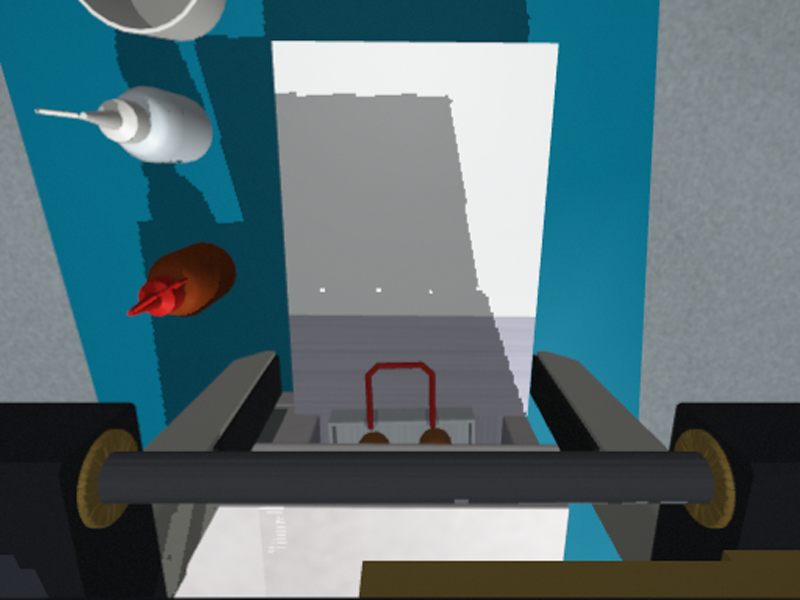

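Wrist picture: outer bar of loop at row 366 (columns 368–435), loop sides at rows down to 428, the front edge of the pan at about row 410, board corners at (272,41), (558,44), sill seam at (290,316), (533,317). The bottles stand clear to the left.

```bash
cat >> h.py <<'E'
S=np.array([.4394,-.3874,.064]); SY=3.4   # rest seat, yaw
GX=.010                                    # grasp offset along the handle
def tcp(hp,yaw):   # handle centre -> TCP
    a=np.radians(yaw);return np.array([hp[0]+GX*np.cos(a),hp[1]+GX*np.sin(a),hp[2]-arm.hold_point_z])
E
python3 - <<'E'
from h import *
d=np.load("w2.npz");c=[d[f"arr_{i}"] for i in range(4)];c[1]=float(c[1]);f=.64
P=lambda p,z:pix2w(c,((p[0]+.5)*f-.5,(p[1]+.5)*f-.5),z).round(4)
for n,p,z in [("b1",(272,41),.05),("b2",(558,44),.05),("s1",(290,316),.05),("s2",(533,317),.05),("lo1",(368,374),.076),("lo2",(435,374),.076),("bar",(402,366),.076),("in1",(371,425),.076),("in2",(434,425),.076),("pan1",(330,412),.072),("pan2",(474,410),.072)]:print(n,P(p,z))
arm.reach([.44,-.3874,.2],down(SY))
p=tcp(S,SY);arm.reach([p[0],p[1],.16],down(SY))
arm.move_l(p,v=.1)
f0=arm.current_contact_force()
jaws.grab(40)
print(arm.current_opening(),arm.current_contact_force()-f0,arm.current_tcp_pos()-p)
arm.move_l(p+[0,0,.03],v=.08)
print(arm.current_contact_force(),np.round(arm.current_qpos()),arm.current_time())
arm.move_l(p+[0,0,.16],v=.15)
print(np.round(arm.current_qpos()),arm.current_opening())
E
```

```text
b1 [ 0.6128 -0.1132  0.05  ]
b2 [ 0.4141 -0.1002  0.05  ]
s1 [0.6246 0.0874 0.05  ]
s2 [0.4282 0.0991 0.05  ]
lo1 [0.5626 0.13   0.076 ]
lo2 [0.5104 0.1329 0.076 ]
bar [0.5357 0.1248 0.076 ]
in1 [0.5636 0.1747 0.076 ]
in2 [0.5129 0.1774 0.076 ]
pan1 [0.5962 0.1634 0.072 ]
pan2 [0.4801 0.168  0.072 ]
0.01998725454357632 [ 0.10019381 -0.05096462 -0.00322112] [-1.87807194e-05 -6.42881075e-05 -2.85485760e-06]
[-0.21563984 -0.34959954 -1.19212518] [  7.  53.  57. 101. -53.  57.  -1.] 10.9667
[  4.  45.  65.  94. -43.  70.  -8.] 0.019958883198434068
```

```bash
cat >> h.py <<'E'
U=86.3; u=np.array([np.cos(np.radians(U)),np.sin(np.radians(U))]); w=np.array([-u[1],u[0]])
O=np.array([.520,-.0067])+.19*u
def ov(x,y,z): return np.array([*(O+x*u+y*w),z])
E
python3 - <<'E'
from h import *
R=down(U);Y=-.007
H=lambda x,z:tcp(ov(x,Y,z),U)
arm.reach(H(-.30,.22),R); print(np.round(arm.current_qpos()))
arm.move_l(H(-.30,.158),R,v=.15)
arm.move_l(H(-.200,.158),R,v=.12)
for n,k in(("scene","a"),("top","b")):
    im=viewer.capture(n);np.save(f"{n}3.npy",im)
a=np.load("scene3.npy")[130:290,210:410];b=np.load("top3.npy")[110:220,130:290]
cv2.imwrite("pics/3.png",np.hstack([cv2.resize(x[:,:,::-1],(400,h),interpolation=2) if h==320 else cv2.copyMakeBorder(cv2.resize(x[:,:,::-1],(400,h),interpolation=2),0,45,0,0,0) for x,h in((a,320),(b,275))]))
print(arm.current_time(),arm.current_contact_force())
# expected toe and loop pixels
for n in("scene","top"):
    q=proj(cam(n),[ov(-.2+.172,Y,.158-.034),ov(-.2+.164,Y,.158-.044),[*(np.array([.5373,.1502])),.076]]);print(n,q.round(1))
E
```

```text
[-22.  33.  51. 104. -30.  58.  37.]
14.75 [ 0.32695504 -0.26836976 -0.35421763]
scene [[340.5 171.9]
 [337.8 176.2]
 [336.8 187.6]]
top [[169.2 155.3]
 [173.1 156.2]
 [174.7 158.9]]
```

View pics/3.png

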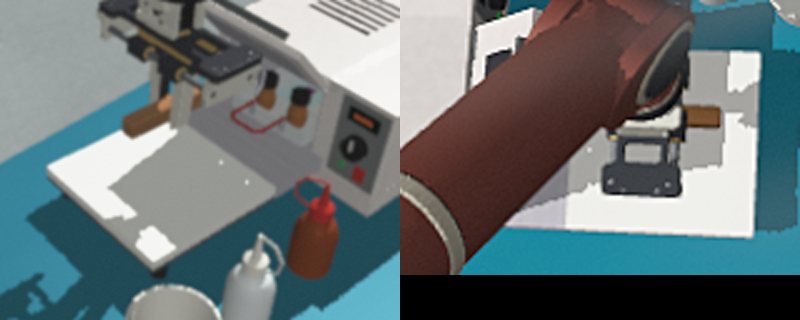

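The scene crop shows the loop opening centred near crop (258,112), about 2 px from the prediction. The arm hides the toe in the top view, and the margins are wide, so I lower the hook and watch the force.

Run:
```python
from h import *
R=down(U);Y=-.007
H=lambda x,z:tcp(ov(x,Y,z),U)
F=lambda t:print(t,arm.current_contact_force().round(2),(arm.current_tcp_pos()).round(4),round(arm.current_time(),2))
F("top")
for z in(.135,.118,.102):
    arm.move_l(H(-.200,z),R,v=.06);F(z)
arm.move_l(H(-.240,.102),R,v=.03);F("caught?")
arm.move_l(H(-.270,.102),R,v=.04);F("pull")
a=viewer.capture("scene")[110:290,190:430]
cv2.imwrite("pics/4.png",cv2.resize(a[:,:,::-1],(800,600),interpolation=2))
```

```text
top [ 0.33 -0.27 -0.35] [ 0.5269 -0.0085  0.1394] 14.75
0.135 [ 0.28 -0.82 -1.93] [ 0.5268 -0.0073  0.1158] 15.28
0.118 [-0.15 -0.1  -1.57] [ 0.5267 -0.0071  0.0988] 15.72
0.102 [-0.12  0.11 -0.92] [ 0.5267 -0.0072  0.0828] 16.13
caught? [-0.1   3.93 -1.57] [ 0.5244 -0.0469  0.0832] 17.62
pull [ 0.05  0.05 -0.68] [ 0.5226 -0.0782  0.0834] 18.52
```

View pics/4.png

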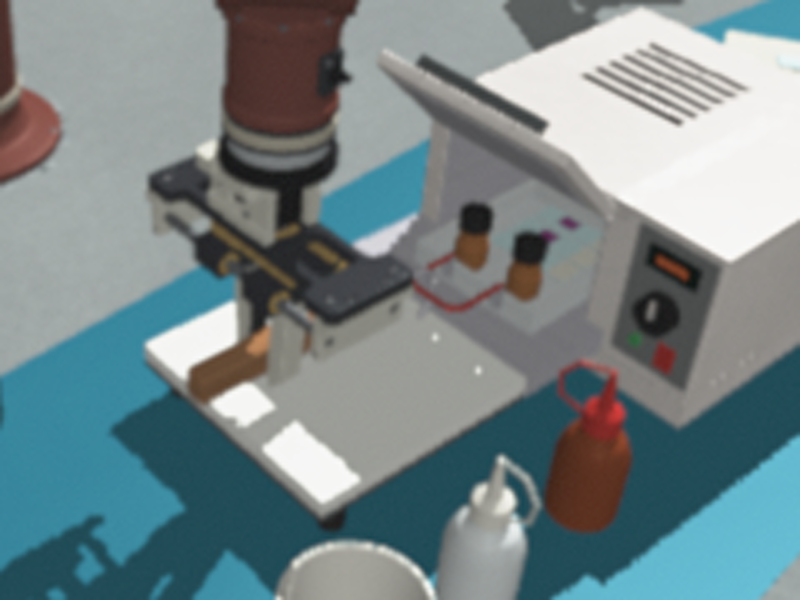

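Caught: the tray has come out with the loop at crop (455,295), vials upright at (475,235), (525,265). The door seems somewhat lower than before; I will re-measure it before closing. I go on with the pull.

Run:
```python
from h import *
R=down(U);Y=-.007
H=lambda x,z:tcp(ov(x,Y,z),U)
F=lambda t:print(t,arm.current_contact_force().round(2),(arm.current_tcp_pos()).round(4),round(arm.current_time(),2))
arm.move_l(H(-.482,.102),R,v=.05);F("pulled")
a=viewer.capture("scene")
cv2.imwrite("pics/5.png",cv2.resize(a[80:290,150:430][:,:,::-1],(800,600),interpolation=2))
c=cam("scene")
for th in np.arange(1.6,2.95,.15):
    d=.104*np.array([-np.sin(th),-np.cos(th)])
    print(round(th,2),[( (q-[150,80])*[800/280,600/210]).round() for q in proj(c,[ov(-.008+d[0],s*.09,.156+d[1]) for s in(1,-1)])])
```

```text
pulled [-0.5   3.01 -2.49] [ 0.5088 -0.2885  0.0832] 22.96
1.6 [array([404., 213.]), array([557., 310.])]
1.75 [array([407., 197.]), array([562., 293.])]
1.9 [array([411., 181.]), array([568., 276.])]
2.05 [array([418., 165.]), array([576., 258.])]
2.2 [array([426., 149.]), array([586., 240.])]
2.35 [array([435., 133.]), array([597., 223.])]
2.5 [array([446., 119.]), array([609., 207.])]
2.65 [array([458., 106.]), array([622., 192.])]
2.8 [array([470.,  95.]), array([635., 180.])]
2.95 [array([483.,  87.]), array([648., 169.])]
```

View pics/5.png

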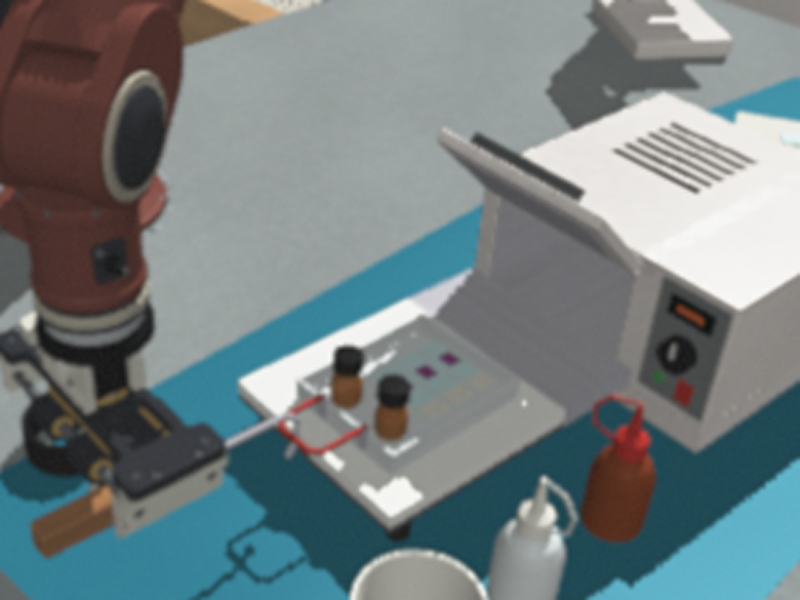

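Tray on the board, vials upright at (347,375), (393,405); pan rim corners at about (302,385), (388,458), (520,385), (425,320); the shank is at (290,425) in the loop. Door edge corner at (443,130), so about 2.42 rad. I measure the pan's yaw from these corners.

Run:
```python
from h import *
c=cam("scene")
def o(p,z):
    X=pix2w(c,((p[0]+.5)*.35-.5+150,(p[1]+.5)*.35-.5+80),z)[:2]-O
    return np.array([X@u,X@w]).round(4)
for p in[(302,385),(388,458),(520,385),(425,320)]:print("pan",o(p,.072))
for p in[(283,422),(315,449),(365,432),(322,399)]:print("loop",o(p,.076))
for p in[(240,381),(390,526),(568,415)]:print("board",o(p,.05))
R=down(U);Y=-.007
H=lambda x,z:tcp(ov(x,Y,z),U)
arm.move_l(H(-.458,.102),R,v=.04);print(arm.current_contact_force(),arm.current_time())
a=viewer.capture("top")
cv2.imwrite("pics/6.png",cv2.resize(a[100:220,180:340][:,:,::-1],(800,600),interpolation=2))
c=cam("top");print(((proj(c,[ov(-.458+.172,Y,.07),ov(-.29,.1,.05),ov(-.29,-.1,.05),ov(-.265,.06,.072),ov(-.265,-.06,.072),ov(-.115,.06,.072),ov(-.115,-.06,.072)])-[180,100])*5).round())
```

```text
pan [-0.2661  0.0406]
pan [-0.2664 -0.0689]
pan [-0.1188 -0.0708]
pan [-0.1211  0.0444]
loop [-0.3095  0.0103]
loop [-0.3084 -0.0297]
loop [-0.2644 -0.0386]
loop [-0.2668  0.0131]
board [-0.2901  0.0975]
board [-0.298 -0.109]
board [-0.0937 -0.1068]
[ 0.40545598  0.38085776 -0.87714402] 23.7583
[[451. 315.]
 [450. 521.]
 [466. 153.]
 [405. 439.]
 [416. 214.]
 [121. 427.]
 [135. 204.]]
```

View pics/6.png

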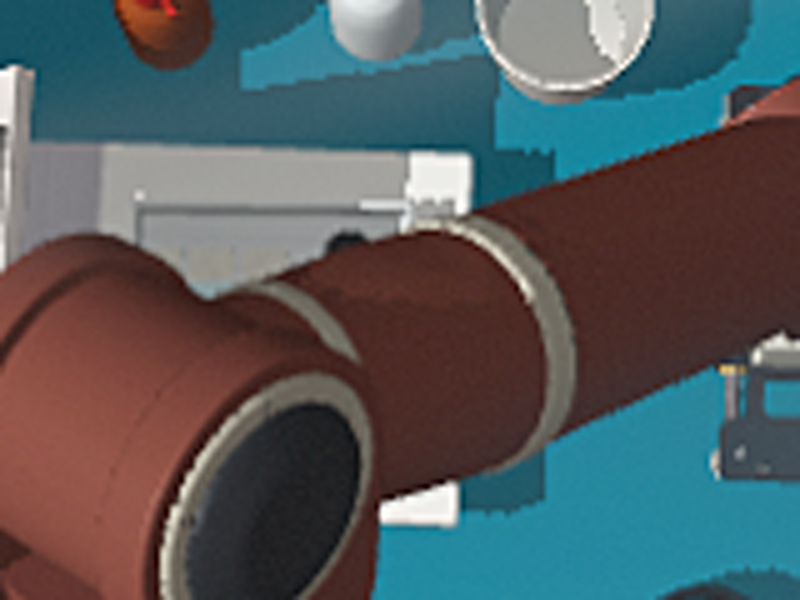

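The pan stands square (yaw ≈ 0, x −0.266..−0.119, margin all round); the top view agrees (rim from (140,207) to (400,210)). Lift the hook out and put it back.

Run:
```python
from h import *
R=down(U);Y=-.007
H=lambda x,z:tcp(ov(x,Y,z),U)
F=lambda t:print(t,arm.current_contact_force().round(2),(arm.current_tcp_pos()).round(4),round(arm.current_time(),2))
arm.move_l(H(-.458,.152),R,v=.05);F("lift")
arm.move_l(H(-.458,.235),R,v=.12)
p=tcp(S,SY)
arm.reach(p+[0,0,.16],down(SY));F("above")
arm.move_l(p+[0,0,.035],down(SY),v=.12);F("near")
for n in("wrist","scene"):np.save(n+"7.npy",viewer.capture(n))
s=np.load("scene7.npy")[210:360,90:290];s=cv2.resize(s,(400,300),interpolation=2);m=cv2.resize(np.load("wrist7.npy"),(400,300))
cv2.imwrite("pics/7.png",np.hstack([s,m])[:,:,::-1])
```

```text
lift [-0.48 -0.19 -1.3 ] [ 0.5101 -0.2644  0.1328] 24.96
above [ 0.45  0.97 -1.6 ] [ 0.4498 -0.3859  0.2044] 26.73
near [ 0.39  0.33 -1.06] [ 0.4497 -0.3875  0.0811] 27.92
```

View pics/7.png

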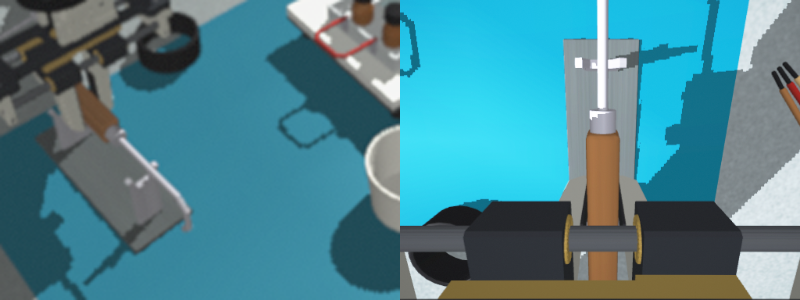

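Rod column (602) sits over the fork's middle (601), so the hook is lined up above both forks. Lower, let go, go to the door.

Run:
```python
from h import *
F=lambda t:print(t,arm.current_contact_force().round(2),(arm.current_tcp_pos()).round(4),round(arm.current_time(),2))
p=tcp(S,SY)
arm.move_l(p+[0,0,.001],down(SY),v=.04);F("seat")
jaws.release();F("rel")
arm.move_l(p+[0,0,.12],down(SY),v=.15)
s=viewer.capture("scene")[210:360,90:290]
jaws.grab(5)
arm.reach(tcp([.45,-.25,.34],U),down(U))
arm.reach(ov(.04,0,.33),down(U));F("door")
cv2.imwrite("pics/8.png",np.hstack([cv2.resize(x,(400,300),interpolation=2) for x in(s,viewer.capture("scene")[70:235,210:430])])[:,:,::-1])
print(np.round(arm.current_qpos()))
```

```text
seat [-0.57 -0.02 -1.63] [ 0.4494 -0.3871  0.0464] 29.02
rel [-0.48 -0.5  -0.01] [ 0.4494 -0.3868  0.0462] 30.25
door [-0.14  0.33  0.8 ] [0.5353 0.2207 0.3303] 35.27
[-58.  33.  59.  84. -28.  79.  -1.]
```

View pics/8.png

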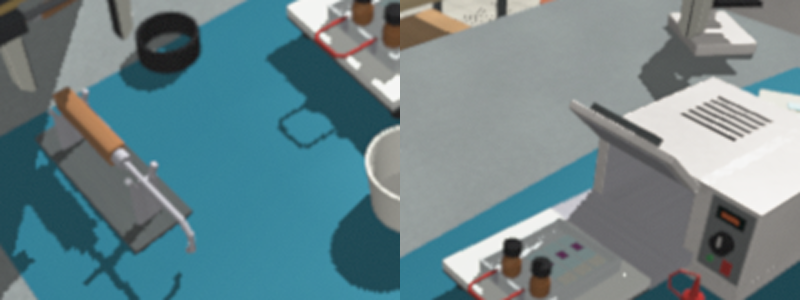

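The hook lies in both forks, hook down, toe at left crop (192,247). The door is at about 2.4 rad and the tray and vials are fine.

Run:
```python
from h import *
R=down(U)
F=lambda t:print(t,arm.current_contact_force().round(2),(arm.current_tcp_pos()).round(4),round(arm.current_time(),2))
def P(th,r=.065,off=.006):
    d=np.array([-np.sin(th),-np.cos(th)]);n=np.array([-np.cos(th),np.sin(th)])
    q=np.array([-.008,.156])+r*d+off*n
    return ov(q[0]+.0075*np.clip((th-1.57)/.2,-1,1),0,q[1])
s=P(2.45);arm.move_l(np.array([*ov(.04,0,0)[:2],s[2]]),R,v=.15);F("down")
arm.move_l(s,R,v=.1);F("touch")
for th in np.arange(2.25,.3,-.2):
    arm.move_l(P(th),R,v=.1);F(round(th,2))
for th in(.2,.1,0.):
    arm.move_l(P(th,.06),R,v=.06);F(th)
cv2.imwrite("pics/9.png",cv2.resize(viewer.capture("scene")[70:235,210:430],(800,600),interpolation=2)[:,:,::-1])
```

```text
down [ 0.44  0.26 -0.68] [0.5357 0.2226 0.2109] 36.27
touch [-0.05 -0.58 -0.45] [0.5299 0.1465 0.2097] 37.2
2.25 [ 0.05 -0.5  -0.04] [0.5289 0.1357 0.2011] 37.48
2.05 [ 0.85  0.27 -0.11] [0.5284 0.1272 0.191 ] 37.77
1.85 [-0.11 -0.53 -0.22] [0.5281 0.1216 0.1795] 38.05
1.65 [-0.4  -0.81  0.19] [0.5276 0.1134 0.167 ] 38.35
1.45 [ 0.37 -0.69  0.51] [0.527  0.1049 0.154 ] 38.66
1.25 [ 0.4   0.25 -0.12] [0.5269 0.1041 0.141 ] 38.94
1.05 [-0.74  0.65 -0.02] [0.5271 0.1086 0.1285] 39.23
0.85 [ 0.65 -0.59  0.25] [0.5274 0.1154 0.1169] 39.51
0.65 [-0.05  0.33 -0.52] [0.528  0.1243 0.1072] 39.79
0.45 [ 0.25 -1.57  0.96] [0.5287 0.135  0.0995] 40.08
0.2 [-0.1  -0.9   0.58] [0.5299 0.1508 0.0982] 40.49
0.1 [-0.31  0.55  0.09] [0.5304 0.1564 0.0969] 40.74
0.0 [-1.95 -5.19  3.91] [0.5307 0.1594 0.0964] 40.99
```

View pics/9.png

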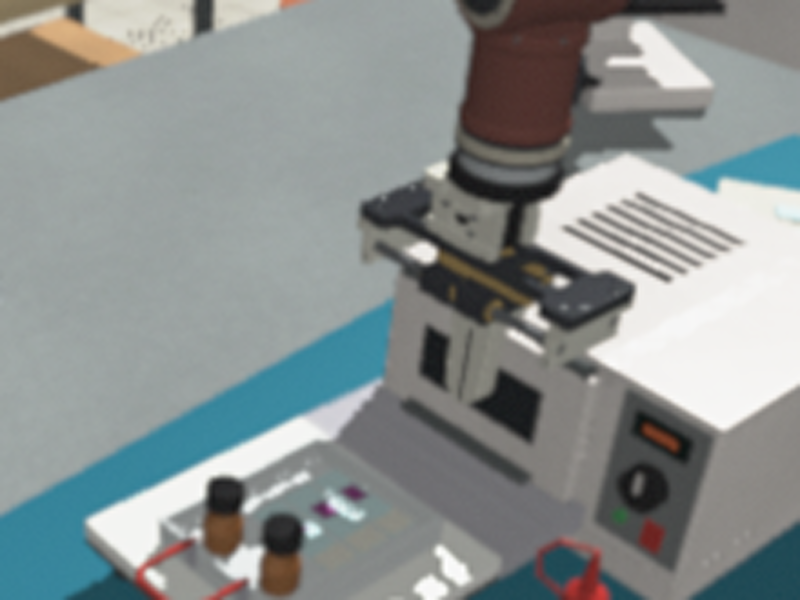

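The door hangs over the mouth with its ledge at (465,440), and the vials stand. A firmer push to seat it, then retreat.

Run:
```python
from h import *
R=down(U)
F=lambda t:print(t,arm.current_contact_force().round(2),(arm.current_tcp_pos()).round(4),round(arm.current_time(),2))
for i in range(5):
    x=-.0215+.002*(i+1)
    arm.move_l(ov(x,0,.096),R,v=.03);F(x)
    if abs(arm.current_contact_force()[1])>14:break
arm.move_l(ov(-.06,0,.096),R,v=.08)
arm.move_l(ov(-.06,0,.30),R,v=.15)
arm.reach([.45,-.2,.40],R);F("away")
im=viewer.capture("scene");cv2.imwrite("pics/10.png",cv2.resize(im[70:370,90:490],(800,600),interpolation=2)[:,:,::-1])
c=cam("scene")
print(((proj(c,[ov(x,s*.09,.052) for x in(-.014,-.028) for s in(1,-1)])-[90,70])*2).round())
```

```text
-0.019499999999999997 [-2.33 -8.16  3.19] [0.5307 0.1592 0.0965] 41.29
-0.017499999999999998 [ -2.66 -10.99   2.49] [0.5307 0.1591 0.0965] 41.54
-0.015499999999999998 [ -3.23 -15.33   3.21] [0.5307 0.159  0.0965] 41.79
away [0.09 0.21 0.68] [ 0.451  -0.1982  0.3993] 45.32
[[449. 211.]
 [549. 276.]
 [442. 215.]
 [542. 280.]]
```

View pics/10.png

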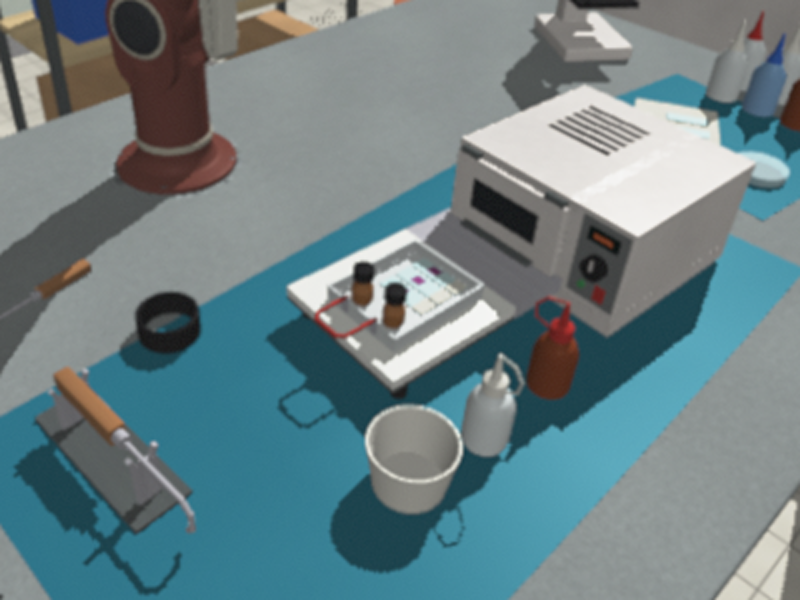

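The door is fully shut (rigid against 15 N). The pan is square on the board, both vials upright at (362,285), (395,305), the hook in both forks, and the bottles, tub and ring are in place.

```bash
python3 -c "
from h import *
jaws.release();arm.pause(.5);print(arm.current_time(),arm.hand_in())"
```

```text
the job is handed in; nothing more can be done
47.3417 None
```

I handed the job in at 47 s: the tray is square on the cooling board with both vials upright, the hook is back in both forks and the door is shut, though the door had already dropped from about 2.8 to 2.4 rad, probably bumped by the arm, before I closed it.

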